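# Shut and latch the seed box

## Task

Close the seed box: bring its lid down onto the seal, lift the wire bail over the lip of the keeper on the lid's front so that its crossbar lies in the keeper's groove, then press the latch lever down past centre until it snaps home and the lid is drawn tight. Go by feel and do not force the lid, the keeper or the lever, and leave the other things on the table where they are.

Things in the scene. Friction and masses are not known exactly. Their poses are not given: they have to be found in the camera images.
- seedbox: Grey weatherproof box, fixed, 190 mm deep (x), 320 wide (y), 160 high to its rim, 208 with the lid and its folded handle. Origin: centre of its underside, on the table. Its front with the latch looks along its own -x ("out"), its z is up. Only its yaw and place vary.
- lid (a joint): Lid's hinge at the back rim (along the box's y, 95 mm behind the box's centre, 165 mm up). 0 = hard stop, grows as it opens. A stiff hinge holds it anywhere; 1 to 3 N at the front edge close it. Unlatched it rests on a springy seal at 0.016 to 0.022, which is as far as it need be pressed; pushed to 0 by hand (45 N) it only springs back. Press neither lid nor keeper with over 30 N: the plastic would crack.
- lever (a joint): Latch lever's hinge on a pin along the box's y. 0 = shut, handle hanging straight down against the front; grows as the handle swings out and up; pi/2 = handle level, stop at 2.6. Friction (0.065 N m) holds it anywhere. With the bail hooked it stiffens below about 1.0 (3 to 5 N on the handle) and passes dead centre at 0.32; from about 0.25 it snaps to 0 by itself. Over 30 N on the handle would crack it.
- bail (a joint): Bail's hinge on the lever, 28 mm along the handle from the lever's pin. 0 = bail parallel to the handle, pointing the other way; lever + bail = lean of the bail from vertical, minus = out from the box, plus = in. It swings almost freely and falls by its own weight: out until it meets its stop at -2.0, as it lies at the start, or in against the lid once it leans in.
- bail_bar (a point): Middle of the bail's crossbar. The bail is a steel wire loop, wire 6 mm thick, 80 mm wide outside and 68 inside; the crossbar runs along the box's y, 74.5 mm from the bail's hinge. z of this frame points from that hinge to the crossbar. Crossbar and lever move freely as the bar is carried about.
- keeper_seat (a point): Where the crossbar's middle lies when latched. The keeper, on the lid's front, is a ledge 34 mm wide with an upturned lip. In this frame (lid's axes: x into the box, z up): groove floor 3 mm below the point, lip from 3 to 7 mm out (-x) with its top 11 mm up, lid's front face 21 mm in (+x), lid's top 17 mm up.
- lid_front (a point): Point on the lid's flat top, 22 mm behind its front edge, midway along it (on the box's middle line): where to press it down, 172 mm before the hinge line and 32 mm above it when shut. The keeper stands in front of it.
- lever_pin (a point): Axis of the lever's pin, mid-width, fixed to the box: 40 mm out from the box's front wall (135 mm out from the box's centre), 135 mm above the table.
- lever_pad (a point): Point to press: middle of the handle's outer face, 72 mm along the handle from the pin, 9 mm off the pin's plane. Handle: black plastic, 54 mm wide, 9 thick, its end 90 mm from the pin. Its -x axis is the outward normal of that face, which looks up when the handle is level and out from the box when shut.
- pot: terracotta flower pot, 80 mm across, 75 high; origin under its centre. Bystander beside the latch, to be left alone
- tub: yellow-green fertiliser tub with green lid, 76 mm across, 125 high; origin under its centre. Bystander beside the latch
- shears: bonsai shears lying flat, about 175 mm long, 12 high, origin at their pivot on the table, blades along its +x. Bystander in front of the latch
- bulb_duster: slate rubber bulb (44 mm) with a thin brown tube, lying, 235 mm long; origin on the table where the tube leaves the bulb, tube along its +x. Bystander in front of the box
- wash_bottle: white wash bottle with blue spout, 72 mm across, 205 high; origin under its centre. Bystander on the left
- trowel: hand trowel lying flat, 270 mm long, 26 high, wooden handle along its -x, origin between handle and blade. Bystander on the left

How it is judged:
By the outcome, as a careful person would: the job done as asked, in the order asked, and still so for the second after the job is handed in, with the robot touching nothing.
It also fails if it takes over 58 s, if anything falls off the work surface, if the arm or the gripper's body presses on something with over 40 N, if the wrist force passes 120 N, or if a joint passes its speed limit or range.

## Robot

A 6-joint arm with a two-finger parallel gripper is mounted at the origin on the work surface. World frame = base frame: x ahead of the robot, y to its left, z up, the work surface at z = 0. Lengths are in m, angles in rad, forces in N, time in s.
With the tool pointing down it reaches from about 0.375 to 0.975 m from the base axis. Payload 3.8 kg.
Tool frame: the origin (TCP) lies on the mounting face of the last link; the fingertips stand 173 mm ahead of it and the grasp point (between the pads) lies 155 mm ahead of it; z points along the fingers, y is the line along which they close (so a half turn about z gives the same grasp; the last joint's range is limited). The gripper opens to 85 mm and grips with 20 to 120 N. Pads are 22 mm wide; open, the fingers measure 114 mm over their backs; the gripper's body (76 mm by 85 mm) begins 54 mm behind the grasp point. The pads swing forward as they close: fully open they stand 13 mm farther back than shut.
Start: joints at [1.095, 0.264, 1.604, -0, 1.274, -0.037], TCP at [0.287, 0.611, 0.405] pointing down, gripper open.
Joint ranges: [-2.63, 2.63], [-0.94, 2.18], [0.31, 2.57], [-1.31, 4.45], [0, 2.66], [-2.55, 2.55]. Speed limits (rad/s): [2.57, 2.57, 3.14, 3.14, 3.14, 3.14].

## Interface

Orientations are given as a rotation vector (axis times angle).
In Python, from workcell import bot gives the robot as it stands.
- The arm moves only by the tool drive_tool, never from a script. Its argument "increments" is a list of rows, each an object with "delta_pos": the shift along the tool's x, y, z in mm, a list of three; "turn": the turn about the tool's z in rad; "jaw": the opening, from -1 (shut) to 1 (fully open). A call has 1 to 8 rows; each row shifts and turns the commanded pose from where the row before left it, along the tool's axes as they then stand; what a row does not reach is not made up. A row lasts 1/12 s, in which the tool goes at most 41.7 mm and 7.16 degrees, less where a joint would pass 70% of its speed; a pose out of reach is approached as far as the arm can. A call is refused whole if a number of a shift passes 41.7 or a number of a turn 0.125, either way. A call with a gripper value outside its range is refused whole. The fingers move at their own pace and stop on an object; "grip_force" is the grip in N (left out, the last holds). Time passes only in rows, so rows that do not move let the fingers close. It gives the time, the measured TCP pose, the force, the opening and the grip force at its end, in the units of the state.
- bot.read_state(): the state, without advancing time (a new reading comes with each control period).
- bot.read_camera(name): name is "scene" or "side" or "wrist"; returns a dict with "pixels" (480x640x3 uint8, red, green, blue), "fovy" (degrees; the focal length in pixels is half the picture's height over the tangent of half this angle, whatever the lens; pixels are square), "cx", "cy" (the principal point, pixels), "camera_from_world" (4x4, takes a point from world to camera coordinates); the wrist camera has in their place "hand_eye" (4x4, takes a point from camera to tool coordinates, whose origin is the TCP and whose axes are the flange's). Camera axes: x right, y down, z forward; pixel columns grow to the right and rows downward; lengths in m; the calibration is good to about 2 mm. A picture is of the moment at which its call begins: read the wrist's pose just before it. There is no depth.
- bot.finish_job(): hands the job in; it is judged then, once.
The state is a dict: "time": time; "q": joint angles; "joint_vel": joint speeds; "joint_torque": joint torques, N m; "tool_pos": TCP position; "tcp_rot": TCP orientation; "wrist_force": force on the tool from outside, world axes, zero at the start; "torque": the same for the moment, N m; "width": opening from 0.0 (shut) to 1.0 (fully open); "grip_force": force on a finger pad.
Only numpy, scipy, OpenCV 4.12 (cv2) and the standard library are available. Lean on these libraries where they do the work, as an engineer would, in place of code of your own. Each camera call takes 0.05 s, during which the arm holds its last target. There are 200 camera calls.

## Working session

There is one attempt and no reset: what is moved stays moved. The work goes in short steps, Python scripts to look and compute and a tool call to move; the robot and the scene stay as the last step left them, time stands still between calls to the robot, and variables do not carry over. Pictures are saved under pics/ and viewed, at most 10 in all, crops included, and the job is handed in when it is done.

Besides the shell and the picture viewer there is one more tool, called after "Request:" in YAML: its name, and indented under it one key for each argument. drive_tool: Moves the arm, as the interface text tells. Its arguments: {"type":"object","properties":{"increments":{"type":"array"},"grip_force":{"type":"number"}},"required":["increments"]}

```bash
mkdir -p pics; ls
python3 - <<'E'
from workcell import bot
import cv2,numpy as np,pickle
s=bot.read_state();print({k:np.round(v,3) for k,v in s.items()})
for n in("scene","side"):
    c=bot.read_camera(n);cv2.imwrite(f"pics/{n}0.png",c["pixels"][:,:,::-1]);pickle.dump(c,open(f"{n}0.pkl","wb"))
    print(n,c["fovy"],c["cx"],c["cy"],np.round(c["camera_from_world"],3))
E
```

```text
pics
{'time': np.float64(0.0), 'q': array([ 1.095,  0.265,  1.605,  0.   ,  1.274, -0.037]), 'joint_vel': array([-0.002, -0.001,  0.002,  0.001,  0.002, -0.001]), 'joint_torque': array([ 2.0000e-03, -5.1510e+01, -3.6732e+01,  0.0000e+00,  1.3000e-02,
        0.0000e+00]), 'tool_pos': array([0.287, 0.611, 0.403]), 'tcp_rot': array([-0.684, -3.066,  0.004]), 'wrist_force': array([-0.517, -0.31 ,  0.81 ]), 'torque': array([-0.013,  0.059, -0.045]), 'grip_force': np.float64(0.0), 'width': np.float64(0.998)}
scene 57.37386218811683 322.22327951153744 238.45498145510697 [[-0.854  0.519  0.009  0.446]
 [ 0.342  0.576 -0.743 -0.177]
 [-0.391 -0.631 -0.67   1.533]
 [ 0.     0.     0.     1.   ]]
side 46.53565569671066 329.788351330417 248.74918691493286 [[ 0.781 -0.624  0.006 -0.397]
 [-0.321 -0.41  -0.854  0.345]
 [ 0.536  0.665 -0.52   0.87 ]
 [ 0.     0.     0.     1.   ]]
```

View pics/scene0.png

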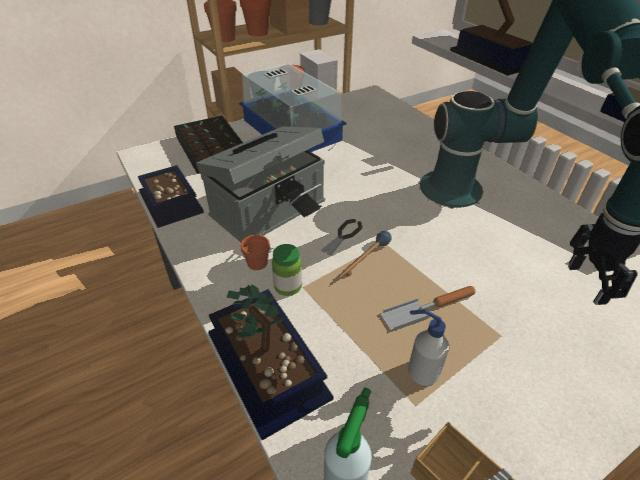

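View pics/side0.png

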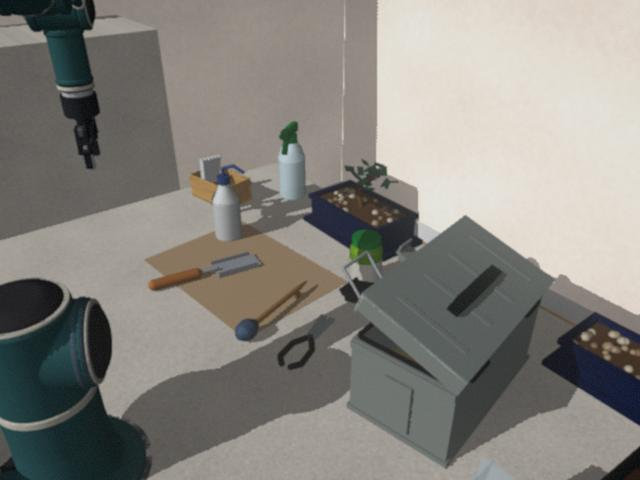

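Run:
```python
import cv2
a=cv2.imread("pics/scene0.png")[120:240,190:350];cv2.imwrite("pics/c1.png",cv2.resize(a,(800,600),interpolation=cv2.INTER_CUBIC))
a=cv2.imread("pics/side0.png")[210:465,325:560];cv2.imwrite("pics/c2.png",cv2.resize(a,None,fx=2.35,fy=2.35,interpolation=cv2.INTER_CUBIC))
```

```text
(no output)
```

View pics/c1.png

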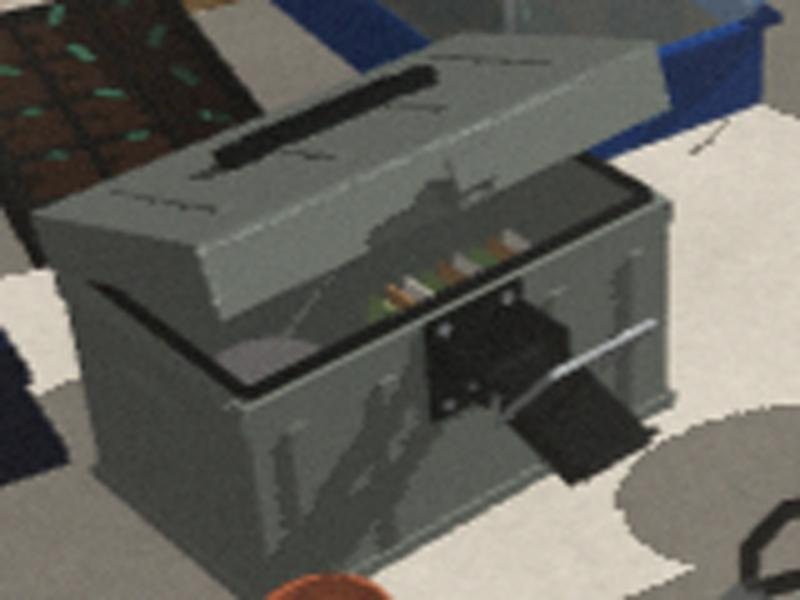

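View pics/c2.png

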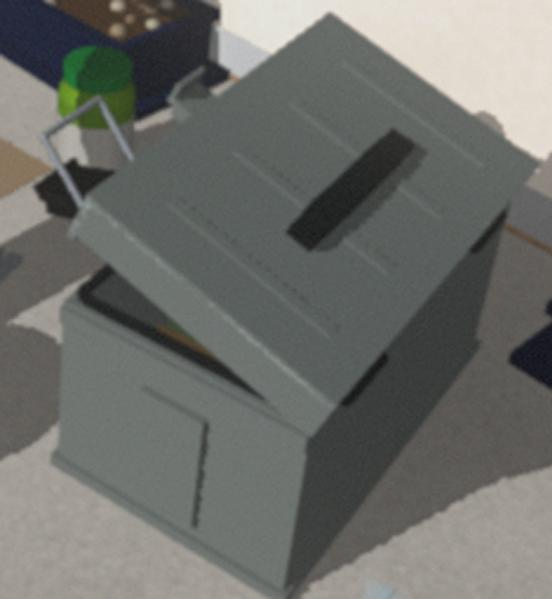

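```bash
cat > h.py <<'E'
import numpy as np,pickle,cv2
def ray(c,u,v):
    f=240/np.tan(np.radians(c["fovy"])/2);T=c["camera_from_world"];R=T[:3,:3]
    d=R.T@np.array([(u-c["cx"])/f,(v-c["cy"])/f,1]);return -R.T@T[:3,3],d
def plane(c,u,v,z):
    o,d=ray(c,u,v);return o+d*(z-o[2])/d[2]
def proj(c,p):
    f=240/np.tan(np.radians(c["fovy"])/2);T=c["camera_from_world"];q=T[:3,:3]@p+T[:3,3];return f*q[:2]/q[2]+[c["cx"],c["cy"]]
def tri(*cs):
    A=0;b=0
    for o,d in cs:
        d=d/np.linalg.norm(d);P=np.eye(3)-np.outer(d,d);A=A+P;b=b+P@o
    return np.linalg.solve(A,b)
E
python3 - <<'E'
from h import *
S=pickle.load(open("scene0.pkl","rb"));D=pickle.load(open("side0.pkl","rb"))
s=lambda x,y:(190+x/5,120+y/5)
d=lambda x,y:(325+x/2.35,210+y/2.35)
np.set_printoptions(precision=4,suppress=True)
for n,p,z in[("rimFR",(670,207),.16),("rimFL",(243,403),.16),("baseFR",(675,402),0),("baseFL",(243,598),0),("baseBL",(95,470),0)]:print(n,plane(S,*s(*p),z))
for n,p,z in[("baseBR",(285,597),0),("baseFR",(55,460),0),("baseBL",(478,345),0),("rimFR",(65,305),.16)]:print(n,plane(D,*d(*p),z))
# bail bar ends: scene (655,322) right end, side
for a,b in[((655,322),(45,136)),((655,322),(98,98))]:
    print("bail",tri(ray(S,*s(*a)),ray(D,*d(*b))))
print("pad tip R",tri(ray(S,*s(655,432)),ray(D,*d(38,187))))
print("lidFR",tri(ray(S,*s(655,42)),ray(D,*d(80,205))))
print("lidFL",tri(ray(S,*s(200,250)),ray(D,*d(330,15))))
E
```

```text
rimFR [ 0.4238 -0.1529  0.16  ]
rimFL [ 0.7301 -0.1017  0.16  ]
baseFR [ 0.4128 -0.1608 -0.    ]
baseFL [ 0.7396 -0.1271  0.    ]
baseBL [ 0.7725 -0.2896  0.    ]
baseBR [ 0.4633 -0.3521  0.    ]
baseFR [ 0.4201 -0.1633  0.    ]
baseBL [ 0.7796 -0.2861  0.    ]
rimFR [ 0.4162 -0.1728  0.16  ]
bail [ 0.5146 -0.0277  0.1824]
bail [ 0.5433 -0.0234  0.2009]
pad tip R [ 0.5238 -0.0105  0.1196]
lidFR [ 0.414  -0.1871  0.2537]
lidFL [ 0.7378 -0.1177  0.254 ]
```

Request:
drive_tool:
  increments:
    - {"delta_pos": [0,-30,-10],"turn": -0.1075,"jaw": 1}
    - {"delta_pos": [-10,-35,-10],"turn": -0.1075,"jaw": 1}
    - {"delta_pos": [-15,-35,-10],"turn": -0.1075,"jaw": 1}
    - {"delta_pos": [-20,-35,-10],"turn": -0.1075,"jaw": 1}
    - {"delta_pos": [-20,-35,0],"turn": -0.1075,"jaw": 1}
    - {"delta_pos": [-20,-35,0],"turn": -0.1075,"jaw": 1}
    - {"delta_pos": [-20,-35,0],"turn": 0,"jaw": 1}
    - {"delta_pos": [-20,-35,0],"turn": 0,"jaw": 1}

```text
time: 0.77
tool_pos: [0.3915, 0.3428, 0.4446]
tcp_rot: [-0.325, 3.125, 0.0]
wrist_force: [0.8, 1.0, -0.8]
width: 1.001
grip_force: 0.0
```

```bash
cat >> h.py <<'E'
from scipy.spatial.transform import Rotation as Ro
np.set_printoptions(precision=4,suppress=True)
C=np.array([.599,-.231]);A=.205   # box centre, y-axis angle
def frame(): 
    o=np.array([-np.sin(A),np.cos(A)]);y=np.array([np.cos(A),np.sin(A)]);return o,y
def B(out,y,z):
    o,yy=frame();return np.r_[C+out*o+y*yy,z]
def inv(p):
    o,yy=frame();d=np.asarray(p)[:2]-C;return np.array([d@o,d@yy,p[2]])
def wristcam(bot):
    s=bot.read_state();c=dict(bot.read_camera("wrist"))
    T=np.eye(4);T[:3,:3]=Ro.from_rotvec(s["tcp_rot"]).as_matrix();T[:3,3]=s["tool_pos"]
    c["camera_from_world"]=np.linalg.inv(T@c["hand_eye"]);return c
def tell(bot,p=None):
    s=bot.read_state();R=Ro.from_rotvec(s["tcp_rot"]).as_matrix()
    print("t",s["time"],"tcp",s["tool_pos"],"box",inv(s["tool_pos"]),"F",s["wrist_force"],"w",s["width"],"ytool ang",np.arctan2(R[1,1],R[0,1])-np.pi/2,"tilt",R[2,2])
    if p is not None: print("delta mm",1000*R.T@(np.asarray(p)-s["tool_pos"]))
E
python3 - <<'E'
from workcell import bot
from h import *
tell(bot,B(.17,-.0,.45));print(bot.read_state()["q"])
c=bot.read_camera("wrist");print(c["fovy"],c["hand_eye"])
E
```

```text
t 0.7667 tcp [0.3915 0.3428 0.4446] box [ 0.604  -0.0863  0.4446] F [ 0.8175  1.0171 -0.8055] w 1.0008022718150105 ytool ang 0.20730236848935868 tilt -0.9999999958509537
delta mm [ -85.3324 -434.2424   -5.4105]
[ 0.6713 -0.0542  1.88   -0.      1.3157 -1.1068]
60.91295523230655 [[ 0.0006 -0.9475 -0.3197  0.082 ]
 [ 1.      0.0006  0.     -0.0005]
 [ 0.0002 -0.3197  0.9475  0.03  ]
 [ 0.      0.      0.      1.    ]]
```

Request:
drive_tool:
  increments:
    - {"delta_pos": [-10,-40,0],"turn": 0,"jaw": 1}
    - {"delta_pos": [-10,-40,0],"turn": 0,"jaw": 1}
    - {"delta_pos": [-10,-40,0],"turn": 0,"jaw": 1}
    - {"delta_pos": [-10,-40,0],"turn": 0,"jaw": 1}
    - {"delta_pos": [-10,-40,0],"turn": 0,"jaw": 1}
    - {"delta_pos": [-10,-40,0],"turn": 0,"jaw": 1}
    - {"delta_pos": [-10,-40,0],"turn": 0,"jaw": 1}
    - {"delta_pos": [-5,-40,0],"turn": 0,"jaw": 1}

```text
time: 1.48
tool_pos: [0.5309, 0.045, 0.4443]
tcp_rot: [-0.323, 3.125, 0.0]
wrist_force: [0.4, -1.4, 0.5]
width: 1.002
grip_force: 0.0
```

Request:
drive_tool:
  increments:
    - {"delta_pos": [-5,-40,0],"turn": 0,"jaw": 1}
    - {"delta_pos": [-5,-24,0],"turn": 0,"jaw": 1}
    - {"delta_pos": [0,0,0],"turn": 0,"jaw": 1}
    - {"delta_pos": [0,0,0],"turn": 0,"jaw": 1}

```text
time: 1.82
tool_pos: [0.5533, -0.0149, 0.4439]
tcp_rot: [0.318, -3.124, -0.001]
wrist_force: [-0.1, 0.6, 0.4]
width: 0.997
grip_force: 0.0
```

Run:
```python
from workcell import bot
from h import *
tell(bot);c=wristcam(bot);pickle.dump(c,open("w1.pkl","wb"));cv2.imwrite("pics/w1.png",c["pixels"][:,:,::-1])
```

```text
t 1.8167 tcp [ 0.5533 -0.0149  0.4439] box [ 0.2209 -0.0008  0.4439] F [-0.1449  0.5631  0.3881] w 0.9969314293184878 ytool ang 0.20319117588680613 tilt -0.9999986791463967
```

View pics/w1.png

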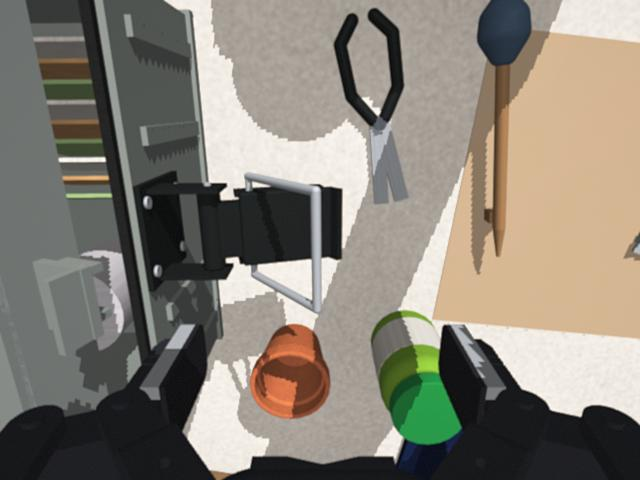

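Run:
```python
from h import *
c=pickle.load(open("w1.pkl","rb"))
for z in(.18,.19,.2,.21):
    a=plane(c,317,186,z);b=plane(c,318,311,z);print("bar",z,inv(a),inv(b),np.linalg.norm(a-b))
for z in(.11,.12,.13,.14,.15):
    a=plane(c,341,188,z);b=plane(c,341,258.5,z);print("hend",z,inv(a),inv(b),np.linalg.norm(a-b))
print("plinth",inv(plane(c,192,12,0.005)),inv(plane(c,222,335,0.005)))
print("tub",inv(plane(c,428,408,.125)),inv(plane(c,468,408,.125)),"pot",inv(plane(c,291,380,.075)),inv(plane(c,330,380,.075)))
for p in[(35,262),(80,262),(60,357),(100,340)]: print("keeper",inv(plane(c,*p,.235)))
print("plate",inv(plane(c,141,182,.14)),inv(plane(c,152,290,.14)))
print("shears",inv(plane(c,378,122,.01)),inv(plane(c,405,200,.01)))
```

```text
bar 0.18 [ 0.2176 -0.0402  0.18  ] [0.2178 0.0402 0.18  ] 0.08041341391323646
bar 0.19 [ 0.2177 -0.042   0.19  ] [0.2179 0.035  0.19  ] 0.07697716706332966
bar 0.2 [ 0.2178 -0.0438  0.2   ] [0.218  0.0297 0.2   ] 0.07354092021342275
bar 0.21 [ 0.218  -0.0457  0.21  ] [0.2181 0.0244 0.21  ] 0.07010467336351583
hend 0.11 [ 0.2347 -0.0259  0.11  ] [0.2354 0.0305 0.11  ] 0.05644182956100988
hend 0.12 [ 0.2342 -0.0278  0.12  ] [0.2349 0.0268 0.12  ] 0.05458528351625335
hend 0.13 [ 0.2337 -0.0297  0.13  ] [0.2344 0.0231 0.13  ] 0.05272873747149681
hend 0.14 [ 0.2333 -0.0315  0.14  ] [0.234  0.0193 0.14  ] 0.05087219142674038
hend 0.15 [ 0.2328 -0.0334  0.15  ] [0.2335 0.0156 0.15  ] 0.04901564538198373
plinth [ 0.1053 -0.1637  0.005 ] [0.106  0.1626 0.005 ]
tub [0.3116 0.1626 0.125 ] [0.3461 0.1627 0.125 ] pot [0.1896 0.1712 0.075 ] [0.228  0.1713 0.075 ]
keeper [ 0.0858 -0.0145  0.235 ]
keeper [ 0.1069 -0.0145  0.235 ]
keeper [0.0869 0.0372 0.235 ]
keeper [0.109  0.0274 0.235 ]
plate [ 0.0986 -0.0358  0.14  ] [0.0953 0.0438 0.14  ]
shears [ 0.2736 -0.0702  0.01  ] [0.3039 0.0051 0.01  ]
```

Request:
drive_tool:
  increments:
    - {"delta_pos": [0,-36,-2],"turn": 0,"jaw": -1}
    - {"delta_pos": [0,-36,-2],"turn": 0,"jaw": -1}
    - {"delta_pos": [0,-36,-2],"turn": 0,"jaw": -1}
    - {"delta_pos": [0,-36,0],"turn": 0,"jaw": -1}
    - {"delta_pos": [0,0,8],"turn": 0,"jaw": -1}
    - {"delta_pos": [0,0,4],"turn": 0,"jaw": -1}
    - {"delta_pos": [0,0,0],"turn": 0,"jaw": -1}

```text
time: 2.45
tool_pos: [0.5821, -0.1532, 0.4368]
tcp_rot: [0.324, -3.122, -0.004]
wrist_force: [-0.9, 0.1, -0.5]
width: 0.002
grip_force: 0.0
```

```bash
sed -i 's/^C=.*/C=np.array([.599,-.231])+.008*np.array([-.2036,.979])-.001*np.array([.979,.2036]);A=.205/' h.py
python3 - <<'E'
from workcell import bot
from h import *
tell(bot,B(.068,0,.419))
E
```

```text
t 2.45 tcp [ 0.5821 -0.1532  0.4368] box [0.0717 0.0003 0.4368] F [-0.9326  0.1447 -0.5244] w 0.0017797665736723927 ytool ang 0.20710104269601115 tilt -0.9999929104826588
delta mm [ 0.2183 -3.6985 17.7995]
```

Descend onto the lid, following its outward arc.

Request:
drive_tool:
  increments:
    - {"delta_pos": [0,-4,6],"turn": 0,"jaw": -1}
    - {"delta_pos": [0,-2,6],"turn": 0,"jaw": -1}
    - {"delta_pos": [0,1,6],"turn": 0,"jaw": -1}
    - {"delta_pos": [0,1.5,6],"turn": 0,"jaw": -1}
    - {"delta_pos": [0,1.5,6],"turn": 0,"jaw": -1}
    - {"delta_pos": [0,1.5,6],"turn": 0,"jaw": -1}

```text
time: 2.95
tool_pos: [0.5826, -0.1547, 0.402]
tcp_rot: [0.324, -3.125, -0.0]
wrist_force: [-0.4, 0.3, 0.0]
width: 0.001
grip_force: 0.4
```

Request:
drive_tool:
  increments:
    - {"delta_pos": [0,1,5],"turn": 0,"jaw": -1}
    - {"delta_pos": [0,1,5],"turn": 0,"jaw": -1}
    - {"delta_pos": [0,1,4],"turn": 0,"jaw": -1}

```text
time: 3.2
tool_pos: [0.5819, -0.1521, 0.3879]
tcp_rot: [0.323, -3.124, -0.0]
wrist_force: [0.2, 1.0, 0.7]
width: 0.001
grip_force: 0.3
```

Request:
drive_tool:
  increments:
    - {"delta_pos": [0,1,4],"turn": 0,"jaw": -1}
    - {"delta_pos": [0,0,4],"turn": 0,"jaw": -1}
    - {"delta_pos": [0,0,2],"turn": 0,"jaw": -1}
    - {"delta_pos": [0,0,0],"turn": 0,"jaw": -1}

```text
time: 3.53
tool_pos: [0.5817, -0.1514, 0.3779]
tcp_rot: [0.323, -3.124, -0.0]
wrist_force: [0.7, -0.1, 0.4]
width: 0.002
grip_force: 0.0
```

Run:
```python
from workcell import bot
from h import *
tell(bot,B(.0765,0,.373))
for n in["scene","side"]:
    c=bot.read_camera(n);cv2.imwrite(f"pics/{n}2.png",c["pixels"][:,:,::-1])
a=cv2.imread("pics/scene2.png")[90:250,180:350];b=cv2.imread("pics/side2.png")[190:430,330:560]
b=cv2.resize(b,(400,417));a=cv2.resize(a,(400,376))
o=np.zeros((420,800,3),np.uint8);o[:376,:400]=a;o[:417,400:]=b;cv2.imwrite("pics/p2.png",o)
```

```text
t 3.5333 tcp [ 0.5817 -0.1514  0.3779] box [0.0735 0.0003 0.3779] F [ 0.7256 -0.0565  0.4072] w 0.0019395850590857586 ytool ang 0.20618561807594316 tilt -0.9999995303819254
delta mm [0.2807 3.041  4.8997]
```

View pics/p2.png

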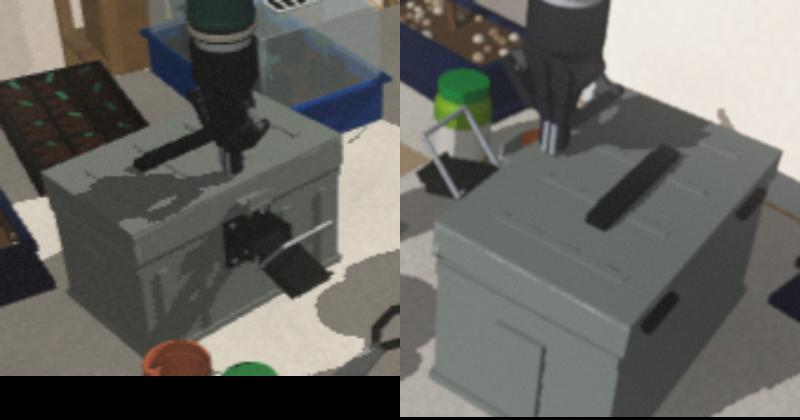

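Request:
drive_tool:
  increments:
    - {"delta_pos": [0,0,2],"turn": 0,"jaw": -1}
    - {"delta_pos": [0,0,1.5],"turn": 0,"jaw": -1}
    - {"delta_pos": [0,0,0],"turn": 0,"jaw": -1}

```text
time: 3.88
tool_pos: [0.5819, -0.1514, 0.375]
tcp_rot: [0.323, -3.125, 0.0]
wrist_force: [-0.1, 0.4, -0.1]
width: -0.002
grip_force: 0.0
```

Request:
drive_tool:
  increments:
    - {"delta_pos": [0,0,1.5],"turn": 0,"jaw": -1}
    - {"delta_pos": [0,0,1],"turn": 0,"jaw": -1}
    - {"delta_pos": [0,0,0],"turn": 0,"jaw": -1}

```text
time: 4.13
tool_pos: [0.5819, -0.1513, 0.3739]
tcp_rot: [-0.323, 3.124, -0.0]
wrist_force: [-2.7, 0.2, 5.2]
width: 0.002
grip_force: 2.7
```

Request:
drive_tool:
  increments:
    - {"delta_pos": [0,0,1],"turn": 0,"jaw": -1}
    - {"delta_pos": [0,0,0],"turn": 0,"jaw": -1}
    - {"delta_pos": [0,0,0],"turn": 0,"jaw": -1}

```text
time: 4.38
tool_pos: [0.5819, -0.1513, 0.3736]
tcp_rot: [-0.323, 3.124, -0.0]
wrist_force: [-3.8, 1.8, 8.3]
width: 0.001
grip_force: 3.9
```

Request:
drive_tool:
  increments:
    - {"delta_pos": [0,0,-20],"turn": 0,"jaw": -1}
    - {"delta_pos": [0,0,-30],"turn": 0,"jaw": -1}
    - {"delta_pos": [0,34,0],"turn": 0,"jaw": 1}
    - {"delta_pos": [0,34,0],"turn": 0,"jaw": 1}
    - {"delta_pos": [0,34,0],"turn": 0,"jaw": 1}
    - {"delta_pos": [0,34,0],"turn": 0,"jaw": 1}
    - {"delta_pos": [0,0,0],"turn": 0,"jaw": 1}
    - {"delta_pos": [0,0,0],"turn": 0,"jaw": 1}

```text
time: 5.05
tool_pos: [0.5537, -0.0168, 0.4218]
tcp_rot: [-0.328, 3.124, -0.001]
wrist_force: [-0.4, -0.1, 0.6]
width: 0.842
grip_force: 0.0
```

Run:
```python
from workcell import bot
from h import *
tell(bot,B(.21,0,.36));c=wristcam(bot);pickle.dump(c,open("w3.pkl","wb"));cv2.imwrite("pics/w3.png",c["pixels"][:,:,::-1])
```

```text
t 5.05 tcp [ 0.5537 -0.0168  0.4218] box [0.211  0.0002 0.4218] F [-0.4238 -0.0598  0.5907] w 0.8423054156356781 ytool ang 0.20946307129851882 tilt -0.9999999015530471
delta mm [ 0.2421 -0.9531 61.7552]
```

View pics/w3.png

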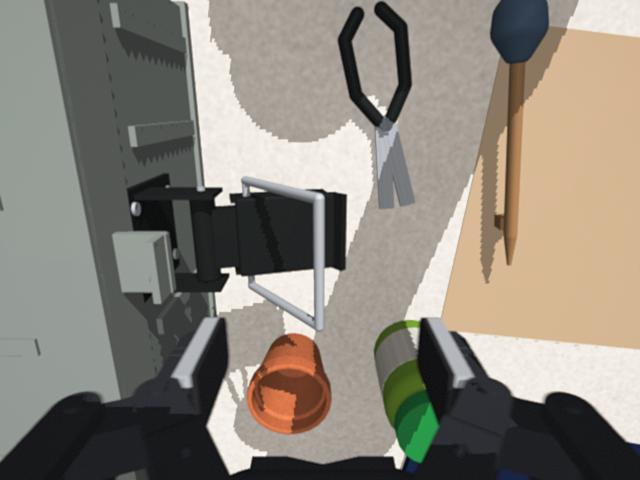

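Run:
```python
from h import *
c=pickle.load(open("w3.pkl","rb"))
for z in(.18,.185,.19):
    a=plane(c,318.5,192,z);b=plane(c,319.5,330,z);print("bar",z,inv(a),inv(b),np.linalg.norm(a-b))
for p in[(166,232),(173,302),(113,234),(122,291)]: print("keeper",inv(plane(c,*p,.195)))
```

```text
bar 0.18 [ 0.2082 -0.0397  0.18  ] [0.2089 0.0424 0.18  ] 0.08215423632162352
bar 0.185 [ 0.2082 -0.0407  0.185 ] [0.209  0.0395 0.185 ] 0.08021399598992848
bar 0.19 [ 0.2083 -0.0417  0.19  ] [0.209  0.0366 0.19  ] 0.07827375565823354
keeper [ 0.1316 -0.0219  0.195 ]
keeper [0.1308 0.0171 0.195 ]
keeper [ 0.1048 -0.0207  0.195 ]
keeper [0.1045 0.0108 0.195 ]
```

Request:
drive_tool:
  increments:
    - {"delta_pos": [0,-2.5,25],"turn": 0,"jaw": 1}
    - {"delta_pos": [0,0,30],"turn": 0,"jaw": 1}
    - {"delta_pos": [0,0,15],"turn": 0,"jaw": 1}
    - {"delta_pos": [0,0,0],"turn": 0,"jaw": -0.3}
    - {"delta_pos": [0,0,0],"turn": 0,"jaw": -1}
    - {"delta_pos": [0,0,0],"turn": 0,"jaw": -1}
    - {"delta_pos": [0,0,0],"turn": 0,"jaw": -1}
    - {"delta_pos": [0,0,0],"turn": 0,"jaw": -1}
  grip_force: 20

```text
time: 5.77
tool_pos: [0.5553, -0.0211, 0.3535]
tcp_rot: [-0.322, 3.122, -0.001]
wrist_force: [-0.1, 0.5, -1.3]
width: 0.3
grip_force: 0.0
```

Request:
drive_tool:
  increments:
    - {"delta_pos": [0,0,0],"turn": 0,"jaw": -1}
    - {"delta_pos": [0,0,0],"turn": 0,"jaw": -1}
    - {"delta_pos": [0,0,0],"turn": 0,"jaw": -1}
    - {"delta_pos": [0,0,0],"turn": 0,"jaw": -1}
  grip_force: 20

```text
time: 6.1
tool_pos: [0.5549, -0.0205, 0.3524]
tcp_rot: [-0.323, 3.123, 0.0]
wrist_force: [0.4, 1.6, 0.8]
width: 0.054
grip_force: 20.6
```

Request:
drive_tool:
  increments:
    - {"delta_pos": [0,-14,-6],"turn": 0,"jaw": -1}
    - {"delta_pos": [0,-14,-7],"turn": 0,"jaw": -1}
    - {"delta_pos": [0,-14,-7],"turn": 0,"jaw": -1}
    - {"delta_pos": [0,-14,-4],"turn": 0,"jaw": -1}
    - {"delta_pos": [0,-10,0],"turn": 0,"jaw": -1}
    - {"delta_pos": [0,-6,0],"turn": 0,"jaw": -1}
    - {"delta_pos": [0,0,0],"turn": 0,"jaw": -1}
  grip_force: 20

```text
time: 6.68
tool_pos: [0.57, -0.0929, 0.3758]
tcp_rot: [-0.32, 3.124, -0.001]
wrist_force: [4.2, 2.1, 0.6]
width: 0.057
grip_force: 19.8
```

Run:
```python
from workcell import bot
from h import *
tell(bot,B(.121,0,.376));c=wristcam(bot);pickle.dump(c,open("w4.pkl","wb"));S=bot.read_camera("scene")
a=cv2.resize(c["pixels"][150:450,60:380],(400,375));b=cv2.resize(S["pixels"][130:210,220:300],(400,400),interpolation=cv2.INTER_CUBIC)
o=np.zeros((400,800,3),np.uint8);o[:375,:400]=a;o[:,400:]=b;cv2.imwrite("pics/w4.png",o[:,:,::-1])
```

```text
t 6.6833 tcp [ 0.57   -0.0929  0.3758] box [0.1331 0.0007 0.3758] F [4.2058 2.0523 0.6175] w 0.05663737938944869 ytool ang 0.20425870151254322 tilt -0.999998645212869
delta mm [  0.6758 -12.12    -0.1571]
```

View pics/w4.png

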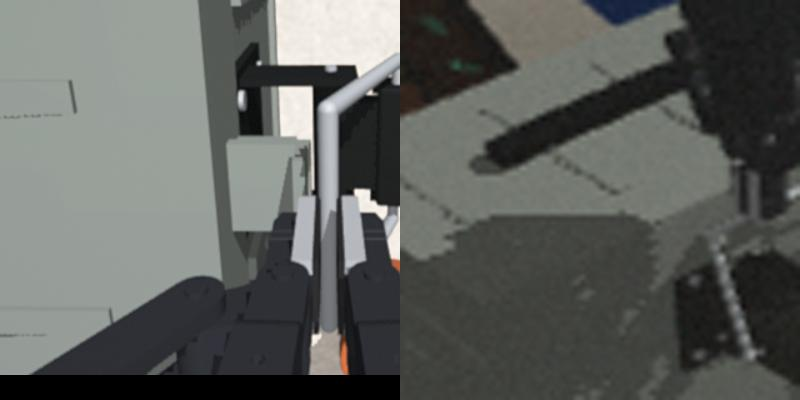

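Request:
drive_tool:
  increments:
    - {"delta_pos": [0,-5,0],"turn": 0,"jaw": -1}
    - {"delta_pos": [0,-4,0],"turn": 0,"jaw": -1}
    - {"delta_pos": [0,-4,0],"turn": 0,"jaw": -1}
    - {"delta_pos": [0,0,0],"turn": 0,"jaw": -1}
  grip_force: 20

```text
time: 7.12
tool_pos: [0.5723, -0.1038, 0.3753]
tcp_rot: [-0.323, 3.124, 0.002]
wrist_force: [5.1, 3.3, -2.5]
width: 0.053
grip_force: 19.6
```

Request:
drive_tool:
  increments:
    - {"delta_pos": [0,-2,2],"turn": 0,"jaw": -1}
    - {"delta_pos": [0,0,2],"turn": 0,"jaw": -1}
    - {"delta_pos": [0,0,0],"turn": 0,"jaw": -1}
  grip_force: 20

```text
time: 7.37
tool_pos: [0.5726, -0.1059, 0.3719]
tcp_rot: [-0.324, 3.124, -0.001]
wrist_force: [5.7, 1.6, 1.0]
width: 0.054
grip_force: 19.8
```

Open a little to let the bail fall in, then rise.

Request:
drive_tool:
  increments:
    - {"delta_pos": [0,0,0],"turn": 0,"jaw": -0.65}
    - {"delta_pos": [0,0,0],"turn": 0,"jaw": -0.65}
    - {"delta_pos": [0,0,0],"turn": 0,"jaw": -0.65}
    - {"delta_pos": [0,0,0],"turn": 0,"jaw": -0.65}
    - {"delta_pos": [0,0,-4],"turn": 0,"jaw": -0.65}
    - {"delta_pos": [0,0,-8],"turn": 0,"jaw": -0.65}
    - {"delta_pos": [0,0,-25],"turn": 0,"jaw": -0.65}
    - {"delta_pos": [0,0,-30],"turn": 0,"jaw": -0.65}

```text
time: 8.03
tool_pos: [0.5715, -0.1057, 0.4374]
tcp_rot: [0.323, -3.12, -0.003]
wrist_force: [1.4, -0.1, 0.1]
width: 0.177
grip_force: 0.0
```

Request:
drive_tool:
  increments:
    - {"delta_pos": [0,35,-5],"turn": 0,"jaw": 0}
    - {"delta_pos": [0,35,0],"turn": 0,"jaw": 1}
    - {"delta_pos": [0,35,0],"turn": 0,"jaw": 1}
    - {"delta_pos": [0,0,0],"turn": 0,"jaw": 1}
    - {"delta_pos": [0,0,0],"turn": 0,"jaw": 1}

```text
time: 8.45
tool_pos: [0.5505, -0.0015, 0.4448]
tcp_rot: [-0.328, 3.123, -0.001]
wrist_force: [0.4, -0.5, 0.6]
width: 0.874
grip_force: 0.0
```

Run:
```python
from workcell import bot
from h import *
tell(bot);c=wristcam(bot);pickle.dump(c,open("w5.pkl","wb"));S=bot.read_camera("scene");print(c["cx"],c["cy"])
a=cv2.resize(c["pixels"][150:400,60:360],(480,400));b=cv2.resize(S["pixels"][130:210,230:294],(320,400),interpolation=cv2.INTER_CUBIC)
o=np.zeros((400,800,3),np.uint8);o[:,:480]=a;o[:,480:]=b;cv2.imwrite("pics/w5.png",o[:,:,::-1])
```

```text
t 8.45 tcp [ 0.5505 -0.0015  0.4448] box [0.2266 0.0002 0.4448] F [ 0.4223 -0.5015  0.5983] w 0.8744736513901024 ytool ang 0.2094643831207066 tilt -0.9999991387655102
322.38427987277424 245.14155945807906
```

View pics/w5.png

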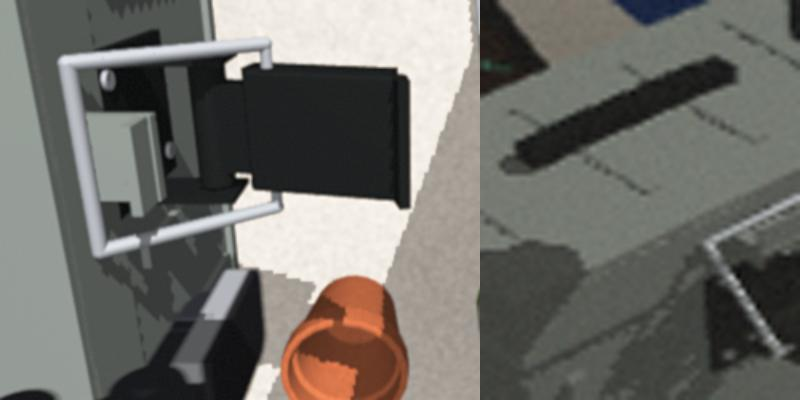

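Request:
drive_tool:
  increments:
    - {"delta_pos": [0,29,10],"turn": 0,"jaw": 1}
    - {"delta_pos": [0,0,35],"turn": 0,"jaw": 1}
    - {"delta_pos": [0,0,35],"turn": 0,"jaw": 1}
    - {"delta_pos": [0,0,10],"turn": 0,"jaw": 1}
    - {"delta_pos": [0,0,8],"turn": 0,"jaw": 1}
    - {"delta_pos": [0,0,8],"turn": 0,"jaw": 1}
    - {"delta_pos": [0,0,8],"turn": 0,"jaw": 1}
    - {"delta_pos": [0,0,0],"turn": 0,"jaw": 1}

```text
time: 9.22
tool_pos: [0.5451, 0.0248, 0.3293]
tcp_rot: [0.322, -3.125, -0.0]
wrist_force: [-1.4, 0.2, 0.4]
width: 0.998
grip_force: 0.0
```

Run:
```python
from workcell import bot
from h import *
tell(bot);c=wristcam(bot);pickle.dump(c,open("w6.pkl","wb"));S=bot.read_camera("scene")
a=cv2.resize(c["pixels"][120:420,40:400],(480,400));b=cv2.resize(S["pixels"][130:210,230:294],(320,400),interpolation=cv2.INTER_CUBIC)
o=np.zeros((400,800,3),np.uint8);o[:,:480]=a;o[:,480:]=b;cv2.imwrite("pics/w6.png",o[:,:,::-1])
```

```text
t 9.2167 tcp [0.5451 0.0248 0.3293] box [0.2534 0.0003 0.3293] F [-1.3533  0.2473  0.4324] w 0.9978264717428944 ytool ang 0.2053944132488399 tilt -0.9999999269323898
```

View pics/w6.png

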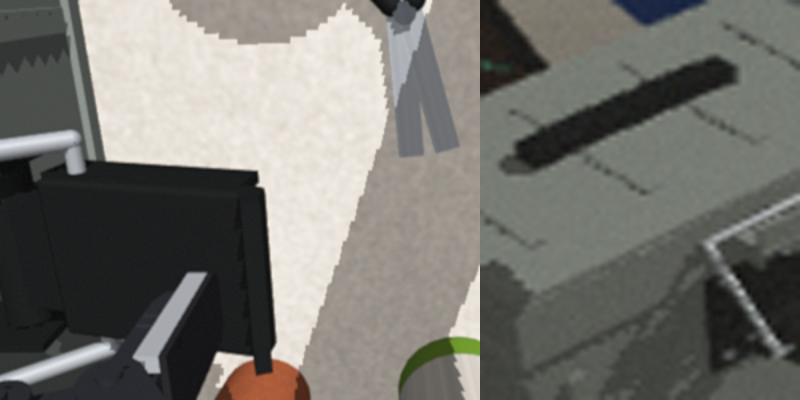

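Request:
drive_tool:
  increments:
    - {"delta_pos": [0,1,6],"turn": 0,"jaw": 1}
    - {"delta_pos": [0,1,6],"turn": 0,"jaw": 1}
    - {"delta_pos": [0,1,6],"turn": 0,"jaw": 1}
    - {"delta_pos": [0,1,6],"turn": 0,"jaw": 1}
    - {"delta_pos": [0,1,6],"turn": 0,"jaw": 1}
    - {"delta_pos": [0,1,6],"turn": 0,"jaw": 1}
    - {"delta_pos": [0,0,5],"turn": 0,"jaw": 1}
    - {"delta_pos": [0,0,0],"turn": 0,"jaw": 1}

```text
time: 9.98
tool_pos: [0.543, 0.0313, 0.287]
tcp_rot: [0.323, -3.122, -0.0]
wrist_force: [0.3, -0.2, -0.4]
width: 0.999
grip_force: 0.0
```

Request:
drive_tool:
  increments:
    - {"delta_pos": [0,0,6],"turn": 0,"jaw": 1}
    - {"delta_pos": [0,0,6],"turn": 0,"jaw": 1}
    - {"delta_pos": [0,0,6],"turn": 0,"jaw": 1}
    - {"delta_pos": [0,0,6],"turn": 0,"jaw": 1}
    - {"delta_pos": [0,0,0],"turn": 0,"jaw": 1}

```text
time: 10.4
tool_pos: [0.5434, 0.0312, 0.2634]
tcp_rot: [0.323, -3.124, -0.0]
wrist_force: [0.1, 0.7, 1.3]
width: 0.998
grip_force: 0.3
```

Run:
```python
from workcell import bot
from h import *
tell(bot)
# handle end in scene view: compare with predicted edge for various lever angles
S=bot.read_camera("scene");g=S["pixels"].max(2).astype(int)
for th in(1.3,1.1,1.0,.9,.8):
    e=lambda y:proj(S,B(.136+.09*np.sin(th),y,.135-.09*np.cos(th)))
    print(th,e(-.027),e(.027))
cv2.imwrite("pics/x.png",S["pixels"])
for v in range(160,216,3):print(v,''.join('#' if x<55 else '+' if x<90 else '.' for x in g[v,265:335]))
```

```text
t 10.4 tcp [0.5434 0.0312 0.2634] box [ 0.26   -0.0001  0.2634] F [0.1429 0.662  1.2619] w 0.9984905259920515 ytool ang 0.2061480786205534 tilt -0.9999991498724932
1.3 [319.6789 208.6807] [305.5806 216.7052]
1.1 [318.1286 212.1962] [304.1624 220.2037]
1.0 [317.0848 213.5778] [303.1806 221.567 ]
0.9 [315.8796 214.6949] [302.034  222.6597]
0.8 [314.528 215.541] [300.7372 223.4757]
160 .....................................+....++#########+####+#######+###
163 ..........................................++############+###+#########
166 ...........................................+###+######+####+#++#######
169 .........................+................++.+######+#+++++++++++#+###
172 .....................................++++..+#+....++#############++...
175 .............+.................++++....+...+###++++...............++++
178 ....+........++++...++.......+.....+...+...+######+...............+###
181 ...........++...+++++++#########++++....++++##########################
184 .........+++++..+####################+################################
187 ....++++++#####+..####################################################
190 .+++++++++######+..###################################################
193 .+++++++++########...#########################+######################.
196 ++++++++++#########+.+###############################################+
199 +++++++++++#########+..++#############################################
202 +++++++++++#####++++.+..+########################++###################
205 ++++++.+++++++........+...#################++#####.....+##########..##
208 +++..+++++++..+..........+.+###############+#######+.......####+...+##
211 ++++++++++...................+#########################+.....######+++
214 ++++++++........................#################+..............####..
```

Request:
drive_tool:
  increments:
    - {"delta_pos": [0,-1.5,4],"turn": 0,"jaw": 1}
    - {"delta_pos": [0,-2.5,5],"turn": 0,"jaw": 1}
    - {"delta_pos": [0,-3,4],"turn": 0,"jaw": 1}
    - {"delta_pos": [0,0,0],"turn": 0,"jaw": 1}

```text
time: 10.78
tool_pos: [0.545, 0.0242, 0.2507]
tcp_rot: [0.323, -3.124, -0.001]
wrist_force: [-0.4, 2.7, 0.4]
width: 1.003
grip_force: 0.9
```

Request:
drive_tool:
  increments:
    - {"delta_pos": [0,-3.5,4],"turn": 0,"jaw": 1}
    - {"delta_pos": [0,-3.5,4],"turn": 0,"jaw": 1}
    - {"delta_pos": [0,-3.5,3],"turn": 0,"jaw": 1}
    - {"delta_pos": [0,0,0],"turn": 0,"jaw": 1}

```text
time: 11.12
tool_pos: [0.5471, 0.0137, 0.2398]
tcp_rot: [0.323, -3.124, -0.0]
wrist_force: [-0.3, 2.1, 0.1]
width: 1.002
grip_force: 0.8
```

Request:
drive_tool:
  increments:
    - {"delta_pos": [0,-4,4],"turn": 0,"jaw": 1}
    - {"delta_pos": [0,-4,3],"turn": 0,"jaw": 1}
    - {"delta_pos": [0,-4,2],"turn": 0,"jaw": 1}
    - {"delta_pos": [0,0,0],"turn": 0,"jaw": 1}

```text
time: 11.45
tool_pos: [0.5496, 0.0015, 0.231]
tcp_rot: [0.323, -3.124, 0.001]
wrist_force: [-0.5, 0.7, -1.2]
width: 1.001
grip_force: 0.3
```

Request:
drive_tool:
  increments:
    - {"delta_pos": [0,-4,2],"turn": 0,"jaw": 1}
    - {"delta_pos": [0,-3,1.5],"turn": 0,"jaw": 1}
    - {"delta_pos": [0,-3,1],"turn": 0,"jaw": 1}
    - {"delta_pos": [0,0,0],"turn": 0,"jaw": 1}

```text
time: 11.78
tool_pos: [0.5521, -0.0085, 0.2272]
tcp_rot: [-0.323, 3.124, -0.002]
wrist_force: [-0.7, 0.2, -0.0]
width: 1.005
grip_force: 0.0
```

Request:
drive_tool:
  increments:
    - {"delta_pos": [0,-4,1],"turn": 0,"jaw": 1}
    - {"delta_pos": [0,-4,0],"turn": 0,"jaw": 1}
    - {"delta_pos": [0,-4,0],"turn": 0,"jaw": 1}
    - {"delta_pos": [0,0,0],"turn": 0,"jaw": 1}

```text
time: 12.12
tool_pos: [0.5537, -0.0139, 0.2279]
tcp_rot: [0.318, -3.124, -0.019]
wrist_force: [-9.6, 34.6, 15.3]
width: 0.998
grip_force: 12.3
```

Request:
drive_tool:
  increments:
    - {"delta_pos": [0,-3,0],"turn": 0,"jaw": 1}
    - {"delta_pos": [0,-1,0],"turn": 0,"jaw": 1}
    - {"delta_pos": [0,0,0],"turn": 0,"jaw": 1}

```text
time: 12.37
tool_pos: [0.5539, -0.0148, 0.2282]
tcp_rot: [0.319, -3.123, -0.027]
wrist_force: [-12.7, 49.6, 19.6]
width: 1.001
grip_force: 15.7
```

Request:
drive_tool:
  increments:
    - {"delta_pos": [0,12,0],"turn": 0,"jaw": 1}
    - {"delta_pos": [0,8,0],"turn": 0,"jaw": 1}
    - {"delta_pos": [0,0,0],"turn": 0,"jaw": 1}

```text
time: 12.62
tool_pos: [0.5508, -0.0025, 0.2264]
tcp_rot: [-0.327, 3.124, -0.001]
wrist_force: [0.1, 0.6, 0.5]
width: 0.999
grip_force: 0.0
```

Run:
```python
from workcell import bot
from h import *
tell(bot)
S=bot.read_camera("scene");g=S["pixels"].max(2).astype(int);pickle.dump(S,open("s7.pkl","wb"))
for th in(.6,.4,.25,0):
    e=lambda y:proj(S,B(.136+.09*np.sin(th)+.009*np.cos(th),y,.135-.09*np.cos(th)))
    print(th,e(-.027),e(.027))
for v in range(150,236,3):print(v,''.join('#' if x<55 else '+' if x<90 else '.' for x in g[v,250:335]))
```

```text
t 12.6167 tcp [ 0.5508 -0.0025  0.2264] box [0.2255 0.0004 0.2264] F [0.0688 0.6412 0.5455] w 0.9989740816302229 ytool ang 0.20826320766188045 tilt -0.999999839512398
0.6 [313.1151 217.5707] [299.414  225.4801]
0.4 [309.8118 217.4678] [296.1862 225.2908]
0.25 [307.1137 216.6626] [293.5306 224.4113]
0 [302.3709 214.0232] [288.8299 221.6361]
150 .....+################............................##########+##+##+##+++++++++.......
153 ###############+..................................##########+##+#+#####++++++........
156 #########+........................................+##############+######+++++........
159 ##+...............................................+#################+##+#++++........
162 .++...............................................+#####################+++++........
165 ................................................+++######+#########+####+++++........
168 .............................................++..+###########+++#+###++##+++++.......
171 ...............................+.........+........######+###+###+##+##+##++++........
174 ..............................++.+
[... 1151 characters left out ...]
+++++++++..........+######################........+###+...+###########
216 ..+++++++++.++++++++++.+..+.++....+###############++#####..........#######++#########
219 ..+++++++++++++++++++++.........+.....########+.....++................####..####++###
222 +++++++++++++++++++++++.................#+.............................+#############
225 +++++++++++++++++++++++....+............................................++########...
228 +++++++++++++++++++++++++...............................................+++####+.....
231 +++++++++++++++++++++...................................................+++####+.....
234 +++++++++++++++......................................................................
```

Request:
drive_tool:
  increments:
    - {"delta_pos": [0,20,0],"turn": 0,"jaw": 1}
    - {"delta_pos": [0,20,-20],"turn": 0,"jaw": 1}
    - {"delta_pos": [0,10,-35],"turn": 0,"jaw": 1}
    - {"delta_pos": [0,0,-40],"turn": 0,"jaw": 1}
    - {"delta_pos": [0,0,-40],"turn": 0,"jaw": 1}
    - {"delta_pos": [0,0,-40],"turn": 0,"jaw": 1}
    - {"delta_pos": [0,0,-30],"turn": 0,"jaw": 1}
    - {"delta_pos": [0,0,0],"turn": 0,"jaw": 1}

```text
time: 13.33
tool_pos: [0.5431, 0.0441, 0.4401]
tcp_rot: [-0.32, 3.111, -0.003]
wrist_force: [0.7, 0.0, 0.7]
width: 1.002
grip_force: 0.0
```

Run:
```python
from workcell import bot
from h import *
tell(bot)
S=bot.read_camera("scene");g=S["pixels"].max(2).astype(int)
for th in(.4,.2,0):
    e=lambda y:proj(S,B(.136+.09*np.sin(th)+.009*np.cos(th),y,.135-.09*np.cos(th)))
    print(th,e(-.027),e(.027))
for a in (0,.018): 
    r=lambda y:proj(S,B(-.095+.194*np.cos(a)-.032*np.sin(a),y,.165+.032+.194*a)); print("lid edge",a,r(-.1),r(.1))
print("seat",proj(S,B(.12,-.037,.18)),proj(S,B(.12,.037,.18)))
for v in range(150,230,2):print(v,''.join('#' if x<55 else '+' if x<90 else 'O' if x>150 else '.' for x in g[v,250:335]))
```

```text
t 13.3333 tcp [0.5431 0.0441 0.4401] box [0.2727 0.0023 0.4401] F [0.7191 0.0265 0.7413] w 1.0017213104003917 ytool ang 0.2047000633953664 tilt -0.9998914431880586
0.4 [309.8118 217.4678] [296.1862 225.2908]
0.2 [306.1839 216.2608] [292.6122 223.9834]
0 [302.3709 214.0232] [288.8299 221.6361]
lid edge 0 [309.5877 156.6824] [255.2873 182.6879]
lid edge 0.018 [309.4392 155.5837] [255.0353 181.5393]
seat [298.3054 172.3423] [278.3935 182.1922]
150 .....+################+...................................+########......##########+.
152 .+################....+...................................++#######+......++######.OO
154 #############+...........+................................++#######+....+.+.OO.######
156 #########+....................+...........................++#######+....+...OOO.#####
158 ####++..........................+.........................++#######+........OOOO.+###
160 +.........................................................++#######+........OOOOOOO##
162 .++................................................+.+.....+######+........OOOOOOOOO#
164 .....................
[... 2244 characters left out ...]
++++++++.++..+.....+##################+OOOOOOOOOOOOO..................
216 ..+++++++++.++++++++++.+...+.....++################+.OOOOOOOOOOOO....................
218 ..++++++++++++++++++++..............++##########+.OOOOOOOOOOOOOOO....................
220 +.++++++++++++++++++++++.............++#####+.OOOOOOOOOOOOOOOOOO.....................
222 +++++++++++++++++++++++...+..........OOO#+OOOOOOOOOOOOOOOOOOOOOOO....................
224 ++++++++++++++++++++++++..........OOOOOOOOOOOOOOOOOOOOOOOOOOOOOOO....................
226 +++++++++++++++++++++++.+++...OOOOOOOOOOOOOOOOOOOOOOOOOOOOOOOOOOOO...................
228 +++++++++++++++++++++++++..OOOOOOOOOOOOOOOOOOOOOOOOOOOOOOOOOOOOOOOOO.................
```

```bash
python3 -c "
from workcell import bot
print(bot.finish_job())"
```

```text
the job is handed in; nothing more can be done
None
```

The seed box is closed and handed in at about 13 s, but I pressed too hard at the end: the wrist read about 35 N, then about 50 N, against the 30 N limit on the handle. The lever had most likely already snapped shut; I can't tell whether the finger or the gripper's body took the load, so the handle may be cracked or the force limit broken. The last camera measurements put the lever at 0 and one end of the crossbar at its place in the keeper's groove; the arm was clear and touched none of the other things.

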